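# Charge the polishing barrel from its hopper

### The arm

A 6-joint arm with a two-finger parallel gripper is mounted at the origin on a cart in front of the work surface, level with it; the furniture and walls round the work are solid. World frame = base frame: x ahead of the robot, y to its left, z up, the work surface at z = 0. Lengths are in m, angles in rad, forces in N, time in s.
With the tool pointing down it reaches from about 0.35 to 0.975 m from the base axis. Payload 4.9 kg.
Tool frame: the origin (TCP) lies at the very end of the fingers, on their centre line; the grasp point (between the pads) lies 19 mm behind it; z points along the fingers, y is the direction in which the jaws open and shut (so a half turn about z gives the same grasp; the last joint's range is limited). The gripper opens to 85 mm and grips with 20 to 120 N. Pads are 22 mm wide; open, the fingers measure 114 mm over their backs; the gripper's body (76 mm by 85 mm) begins 54 mm behind the grasp point. The pads swing forward as they close: fully open they stand 13 mm farther back than shut.
Start: joints at [1.187, 0.053, 1.613, -0, 1.476, -0.119], TCP at [0.164, 0.603, 0.231] pointing down, gripper open.
Joint ranges: [-3.01, 3.01], [-1.01, 2.22], [0.06, 2.58], [-1.02, 4.17], [0.09, 2.62], [-3.14, 3.14]. Speed limits (rad/s): [2.57, 2.57, 3.14, 3.14, 3.14, 3.14].

### API

Orientations are given as a rotation vector (axis times angle).
In Python, from station import ctrl gives the robot as it stands.
- The arm moves only by the tool apply_moves, never from a script. Its argument "deltas" is a list of rows, each a list of 5 numbers: the shift along the tool's x, y, z in m, then the turn about the tool's z in rad, then the gripper's target within -1 to 1 (fully open at 1, half-way at 0, shut at -1). A call has exactly 8 rows; each row shifts and turns the pose as measured when the row begins, along the tool's axes as they then stand; what a row does not reach is not made up. A row lasts 1/8 s, in which the tool goes at most 62.5 mm and 10.7 degrees, less where a joint would pass 70% of its speed; a pose out of reach is approached as far as the arm can. A call with a gripper value outside its range is refused whole. The fingers move at their own pace and stop on an object; "grip_force" is the grip in N (left out, the last holds). Time passes only in rows, so rows that do not move let the fingers close, or fill a call up. It gives the time, the measured TCP pose, the force and the opening at its end, in the units of the state.
- ctrl.get_obs(): the state, without advancing time (a new reading comes with each control period).
- ctrl.get_image(name): name is "side" or "top" or "wrist"; returns a dict with "img" (400x640x3 uint8, red, green, blue), "range_z" (400x640 float32, m along the optical axis (not along the pixel's ray), 0 where there is no reading), "mtx" (3x3 intrinsics, pixels), "eye" and "attitude" of the camera in the world; the wrist camera has in their place "mount" (4x4, takes a point from camera to tool coordinates, whose origin is the TCP and whose axes are the flange's). Camera axes: x right, y down, z forward; pixel columns grow to the right and rows downward; lengths in m; the calibration is good to about 2 mm. A picture is of the moment at which its call begins: read the wrist's pose just before it.
- ctrl.finish_job(): hands the job in, once; it reports no verdict.
Trained networks look in a picture, given as the dict that the camera call returned (one of the last four; its "shot" number tells which), for a name from the list of things; names that differ only in an ending like _2 or _b are one class to them, and where a whole thing is asked for, a point or a joint stands for the part that bears it (a point fixed in the world has none). Each returns a list of dicts, best first, with "confidence" (0 to 1); they miss things now and then, are a little off and sometimes report something else, mostly with a low value. They report only what shows in the picture. A call takes as long as a camera call.
- ctrl.search_frame(picture, target): "extent" ([left, top, width, height] in pixels, round what is visible of it).
- ctrl.spot_point(picture, target): "uv" ([column, row] in pixels: a listed point, or the origin of a listed thing).
The state is a dict: "t": time; "q": joint angles; "dq": joint speeds; "effort": joint torques, N m; "tool_pos": TCP position; "tool_rot": TCP orientation; "contact_force": force on the tool from outside, world axes, zero at the start; "wrist_torque": the same for the moment, N m; "opening": finger opening in m.
Only numpy, scipy, OpenCV 4.12 (cv2) and the standard library are available. Lean on these libraries where they do the work, as an engineer would, in place of code of your own. Each camera call takes 0.05 s, during which the arm holds its last target.

### The job

Charge the polishing barrel with its six steel balls: turn it by the handwheel until the open loading port faces straight up under the hopper's chute, then draw the slide gate out until it meets its end stop, so that all the balls drop into the barrel. Leave the gate fully out and the port up, and do not disturb the things lying round the machine.

Things in the scene. Friction and masses are not known exactly. Their poses are not given: they have to be found in the camera images.
- machine: Fixed benchtop polishing-barrel stand: grey base, two cheeks (y = +-55 to 62 mm, 165 mm high) with a barrel on a level axle between them, a sheet-metal hopper above. Origin 16 mm above the bench under the barrel's middle (heights are from it); z up, -x the front (gate handle), +y the handwheel end; axle along y, 85 mm high. Hopper: x -21 to +66, y +-25 mm, up to 273 mm high, open on top.
- barrel (a joint): Turn of barrel and handwheel about the axle (rad), endless both ways; 0 or any multiple of 2 pi = loading port straight up. Positive turns the top toward the machine's +x: the port points along (sin, 0, cos) of this value in the machine's axes. Axle friction about 0.12 N m; it stays where it is left.
- wheel_hub (a point): Middle of the handwheel, on the axle, 130 mm along the machine's +y, 101 mm above the bench. A plain metal disc 120 mm across, 12 mm thick, fixed to the barrel; its rim can be pinched across the 12 mm and carried round. A dark line across the rim is in line with the port. On the inner side 24 mm free to a belt pulley 48 mm across on the axle, 62 mm to the cheek; nothing on the outer side.
- port (a point): Middle of the open loading port in one flat of the six-sided barrel, 57 mm from the axle: 50 mm round the barrel by 56 mm along the axle, with a raised metal frame; it has no lid on. The point's z axis points straight out of the port. At the start it is at the side or underneath. The chute spout above (36 by 44 mm inside) ends 169 mm above the bench, over the axle.
- barrel_middle (a point): Middle of the barrel, on its axle (fixed point). The barrel is hollow: 96 mm across the flats and 90 mm long inside.
- gate (a joint): How far the flat slide gate is drawn out of the chute (m): 0 shut, 0.050 at its end stop, where two ears meet the pegs on the rails. It slides level toward the machine's -x, with about 2 N of friction, and stays where it is left.
- gate_grip (a point): Grip point on the gate's handle, an upright black bar at its front end, 12 mm thick (x), 38 mm wide (y); foot 190 mm, this point 212 mm, top 226 mm above the bench. When shut it is 94 mm in front of the machine's origin (67 mm clear of the hopper wall). It can be pinched from above across either width.
- ball1_center (a point): Centre of one of six steel polishing balls, 14 mm in diameter, 12 g, lying on the shut gate in the hopper's throat.
- ball2_center (a point): Centre of one of six steel polishing balls, 14 mm in diameter, 12 g, lying on the shut gate in the hopper's throat.
- ball3_center (a point): Centre of one of six steel polishing balls, 14 mm in diameter, 12 g, lying on the shut gate in the hopper's throat.
- ball4_center (a point): Centre of one of six steel polishing balls, 14 mm in diameter, 12 g, lying on the shut gate in the hopper's throat.
- ball5_center (a point): Centre of one of six steel polishing balls, 14 mm in diameter, 12 g, lying on the shut gate in the hopper's throat.
- ball6_center (a point): Centre of one of six steel polishing balls, 14 mm in diameter, 12 g, lying on the shut gate in the hopper's throat.
- lid_mid (a point): Bystander: the barrel's loose port lid, flat steel plate 60x90x7 mm with a bow handle 28 mm high, lying on the bench; centre of the plate. Not needed now.
- pliers_mid (a point): Bystander: flat-nose pliers, 45x138x12 mm, lying on the bench; centre.
- oiler_mid (a point): Bystander: small brass oiler, 31 mm round, 34 mm tall, on the bench; centre.
- dish_mid (a point): Bystander: small round white dish, 63 mm across, 22 mm tall, on the bench behind the machine; centre.

How it is judged:
On the way, in this order (a step that is already met when the one before it is completed fails the run):
1. the loading port faces up while the gate is still shut (angle between port's own z axis and vertical below 0.17 rad and value of joint gate below 0.008 m), for 0.3 s.
2. the gate is drawn out to its end stop (value of joint gate above 0.047 m and angle between port's own z axis and vertical below 0.17 rad), for 0.2 s.
At the end, for the whole second after the job is handed in: All six balls lie inside the barrel, in its lower half; the gate is out at its end stop (within 4 mm of the 50 mm travel); the port still faces up (within about 10 degrees) (horizontal distance between each of ball1_center, ball2_center, ball3_center, ball4_center, ball5_center, ball6_center and barrel_middle below 0.058 m and z of ball1_center in the frame of machine between 0.028 and 0.085 m and z of ball2_center in the frame of machine between 0.028 and 0.085 m and z of ball3_center in the frame of machine between 0.028 and 0.085 m and z of ball4_center in the frame of machine between 0.028 and 0.085 m and z of ball5_center in the frame of machine between 0.028 and 0.085 m and z of ball6_center in the frame of machine between 0.028 and 0.085 m and value of joint gate above 0.046 m and angle between port's own z axis and vertical below 0.17 rad); the robot touches nothing.
It fails at once if a thing lying round the machine is shifted by more than 20 mm (distance of any of lid_mid, pliers_mid, oiler_mid, dish_mid from where it was at the start of the episode above 0.02 m).
It fails at once if the oiler is tipped over (angle between oiler_mid's own z axis and vertical above 0.5 rad).
It also fails if it takes over 58 s, if anything falls off the work surface, if the arm or the gripper's body presses on something with over 40 N, if the wrist force passes 120 N, or if a joint passes its speed limit or range.

## Working session

There is one attempt and no reset: what is moved stays moved. The work goes in short steps, Python scripts to look and compute and a tool call to move; the robot and the scene stay as the last step left them, time stands still between calls to the robot, and variables do not carry over. Pictures are saved under pics/ and viewed, and the job is handed in when it is done.

Besides the shell and the picture viewer there is one more tool, called as name(argument=value, ...) on one line, values as JSON. apply_moves: Moves the arm, as the interface text tells. Its arguments: {"type":"object","properties":{"deltas":{"type":"array"},"grip_force":{"type":"number"}},"required":["deltas"]}

```bash
ls; mkdir -p pics
python3 - <<'E'
from station import ctrl
import cv2,numpy as np
o=ctrl.get_obs();print(o)
for n in ["side","top","wrist"]:
    p=ctrl.get_image(n);cv2.imwrite(f"pics/{n}0.png",p["img"][:,:,::-1])
    print(n,p["mtx"].tolist(),{k:np.round(p[k],4).tolist() for k in("eye","attitude","mount") if k in p})
    for t in ["machine","wheel_hub","port","gate_grip","lid_mid","pliers_mid","oiler_mid","dish_mid"]:
        r=ctrl.spot_point(p,t)[:1]; 
        for d in r:
            u,v=map(int,np.round(d["uv"]));z=p["range_z"][min(max(v,0),399),min(max(u,0),639)]
            c=np.linalg.inv(p["mtx"])@[d["uv"][0],d["uv"][1],1]*z
            w=None
            if "eye" in p:
                A=np.array(p["attitude"])
                if A.shape==(3,3): w=A@c+p["eye"]
            print(" ",t,d["uv"],round(d["confidence"],2),z,w)
E
```

```text
pics
{'t': 0.0, 'q': array([ 1.18699993e+00,  5.33623700e-02,  1.61429016e+00,  3.04994809e-06,
        1.47601804e+00, -1.18994289e-01]), 'dq': array([-0.00041364, -0.00199803,  0.0005618 ,  0.00073105, -0.0006432 ,
        0.00018043]), 'effort': array([ 1.02257844e-03, -3.93672645e+01, -3.70182788e+01,  5.49893537e-05,
        6.96119983e-03, -1.39931394e-06]), 'tool_pos': array([0.16333305, 0.60263155, 0.23006191]), 'tool_rot': array([-0.41466759, -3.11357982,  0.00315968]), 'contact_force': array([ 0.66648326, -0.35758479, -0.07743753]), 'wrist_torque': array([-0.02186999,  0.00530477, -0.02559047]), 'opening': 0.08562843067121195}
side [[421.6930714341346, 0.0, 317.6417550436096], [0.0, 421.6930714341346, 205.19842991786496], [0.0, 0.0, 1.0]] {'eye': [0.258, 1.0288, 0.4652], 'attitude': [-0.43, 2.3918, -1.6466]}
  machine [322.1, 234.1] 0.75 1.0042897 None
  wheel_hub [293.7, 216.3] 0.9 0.93059754 None
  port [331.8, 224.9] 0.74 1.0961723 None
  gate_grip [356.4, 162.3] 0.76 0.9467586 None
  lid_mid [386.7, 267.8] 0.67 0.9147577 None
  pliers_mid [411.5, 237.3] 0.56 1.0690426 N
[... 209 characters left out ...]
] {'eye': [0.3402, 0.2069, 1.2973], 'attitude': [-2.1235, 2.1217, -0.1963]}
  machine [359.1, 190.6] 0.78 1.1295317 None
  wheel_hub [309.5, 176.6] 0.61 1.1699072 None
  port [234.3, 219.3] 0.32 1.2789515 None
  gate_grip [360.9, 218.7] 0.74 1.0979778 None
  lid_mid [324.8, 270.0] 0.83 1.2582994 None
  pliers_mid [395.4, 274.8] 0.62 1.2710942 None
  oiler_mid [237.8, 219.5] 0.43 1.2900574 None
  dish_mid [336.8, 143.0] 0.71 1.3400935 None
wrist [[316.45316728105144, 0.0, 319.0620400993951], [0.0, 316.45316728105144, 198.85156238444563], [0.0, 0.0, 1.0]] {'mount': [[-0.0005, -0.9553, -0.2957, 0.0744], [1.0, -0.0006, 0.0003, -0.0005], [-0.0005, -0.2957, 0.9553, -0.1424], [0.0, 0.0, 0.0, 1.0]]}
```

View pics/side0.png

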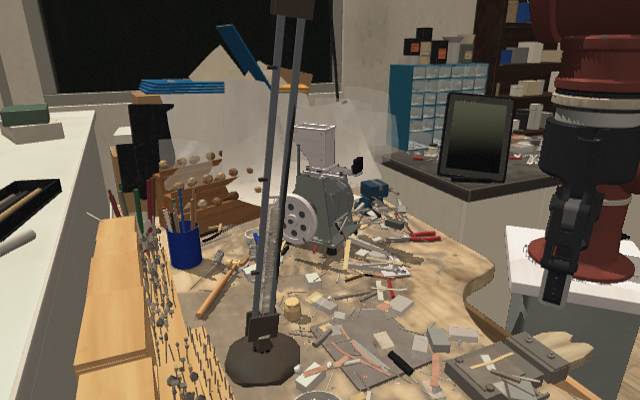

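View pics/top0.png

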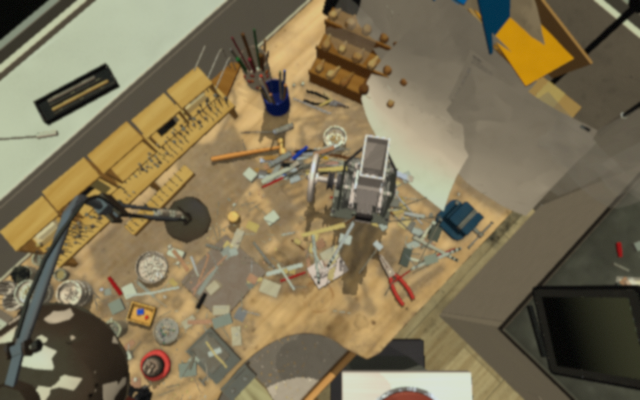

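```bash
cat > h.py <<'E'
from station import ctrl
import cv2,numpy as np
from scipy.spatial.transform import Rotation as R
def T(p,obs=None):
    if "eye" in p: return R.from_rotvec(p["attitude"]).as_matrix(),np.array(p["eye"])
    M=np.array(p["mount"]);r=R.from_rotvec(obs["tool_rot"]).as_matrix()
    return r@M[:3,:3], r@M[:3,3]+obs["tool_pos"]
def ray(p,uv,obs=None):
    A,e=T(p,obs); d=A@(np.linalg.inv(p["mtx"])@[uv[0],uv[1],1]); return e,d
def atz(p,uv,z,obs=None):
    e,d=ray(p,uv,obs); return e+d*(z-e[2])/d[2]
def cloud(p,obs=None):
    A,e=T(p,obs); v,u=np.mgrid[0:400,0:640]; z=p["range_z"]
    c=np.stack([u,v,np.ones_like(u)],-1)@np.linalg.inv(p["mtx"]).T*z[...,None]
    return c@A.T+e
def proj(p,X,obs=None):
    A,e=T(p,obs); c=(np.asarray(X)-e)@A; q=c@np.array(p["mtx"]).T; return q[...,:2]/q[...,2:]
def save(p,name,box=None,s=1):
    im=p["img"][:,:,::-1]
    if box: im=im[box[1]:box[3],box[0]:box[2]]
    cv2.imwrite("pics/"+name,cv2.resize(im,None,fx=s,fy=s,interpolation=cv2.INTER_CUBIC))
E
python3 - <<'E'
from h import *
np.set_printoptions(precision=4,suppress=True)
for n in ["side","top"]:
    p=ctrl.get_image(n)
    for t,z in [("machine",.016),("wheel_hub",.101),("gate_grip",.212),("lid_mid",.0035),("pliers_mid",.006),("oiler_mid",.017),("dish_mid",.011)]:
        for d in ctrl.spot_point(p,t)[:2]: print(n,t,d["uv"],round(d["confidence"],2),atz(p,d["uv"],z))
    for t in ["machine","gate_grip","wheel_hub","oiler_mid"]: 
        for d in ctrl.search_frame(p,t)[:1]: print(t,d)
save(p,"top0c.png",(200,80,440,300),3); save(ctrl.get_image("side"),"side0c.png",(230,100,450,340),2.4)
E
```

```text
side machine [321.8, 230.5] 0.97 [0.5988 0.0943 0.016 ]
side machine [386.7, 265.4] 0.21 [0.4034 0.2188 0.016 ]
side wheel_hub [291.8, 220.1] 0.59 [0.6161 0.2413 0.101 ]
side wheel_hub [389.9, 266.0] 0.52 [0.3702 0.3723 0.101 ]
side gate_grip [353.3, 162.6] 0.89 [0.5115 0.123  0.212 ]
side lid_mid [387.3, 266.7] 0.74 [0.405  0.2017 0.0035]
side pliers_mid [412.4, 241.4] 0.7 [0.372  0.0581 0.006 ]
side oiler_mid [294.4, 308.9] 0.55 [0.5267 0.4376 0.017 ]
side dish_mid [256.7, 236.3] 0.54 [0.7456 0.174  0.011 ]
machine {'extent': [275.4, 122.4, 86.9, 134.7], 'confidence': 0.59}
gate_grip {'extent': [309.3, 157.7, 52.7, 19.1], 'confidence': 0.77}
oiler_mid {'extent': [284.3, 295.8, 17.4, 27.5], 'confidence': 0.77}
top machine [362.6, 190.5] 0.77 [0.6018 0.1009 0.016 ]
top wheel_hub [309.9, 176.9] 0.96 [0.6182 0.2359 0.101 ]
top wheel_hub [391.8, 279.7] 0.55 [0.371  0.0425 0.101 ]
top gate_grip [364.2, 217.4] 0.67 [0.502  0.1145 0.212 ]
top lid_mid [325.5, 267.6] 0.96 [0.4038 0.1973 0.0035]
top pliers_mid [391.7, 273.0] 0.84 [0.3903 0.0293 0.006 ]
top pliers_mid [373.5, 176.2] 0.49 [0.6423 0.0708 0.006 ]
top oiler_mid [234.4, 219.3] 0.66 [0.5259 0.4312 0.017 ]
top dish_mid [336.8, 140.9] 0.61 [0.7373 0.1671 0.011 ]
gate_grip {'extent': [353.7, 167.8, 26.5, 56.3], 'confidence': 0.67}
wheel_hub {'extent': [303.3, 136.2, 92.8, 89.8], 'confidence': 0.64}
oiler_mid {'extent': [304.9, 256.4, 42.0, 24.7], 'confidence': 0.35}
```

View pics/top0c.png

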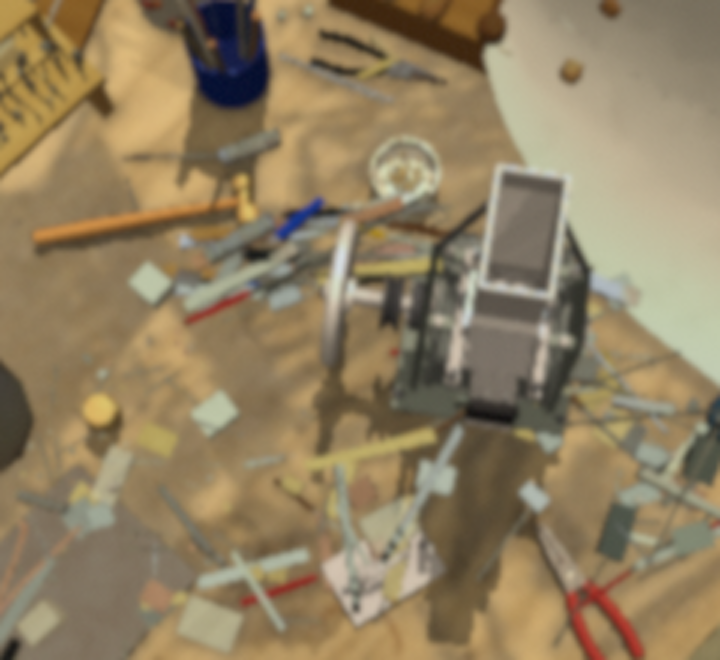

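View pics/side0c.png

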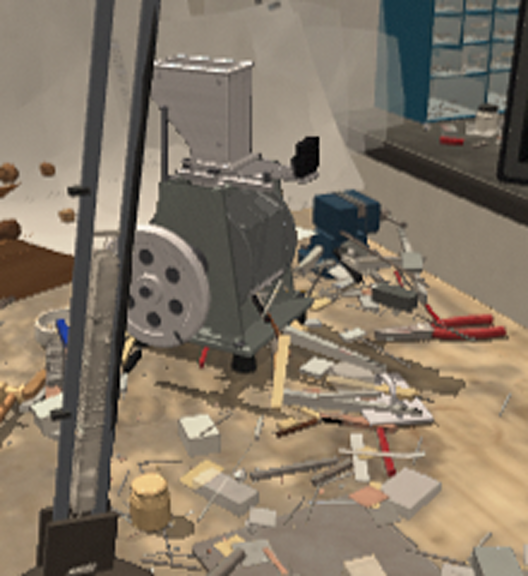

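Run:
```python
from h import *
np.set_printoptions(precision=4,suppress=True)
p=ctrl.get_image("top");c=cloud(p);np.save("top.npy",c)
# hopper rim z ~ .289
m=(abs(c[...,2]-.287)<.008)&(abs(c[...,0]-.6)<.15)&(abs(c[...,1]-.1)<.15)
q=c[m][:,:2].astype(np.float32);print(len(q),cv2.minAreaRect(q))
q3=c[(c[...,2]>.165)&(c[...,2]<.185)&(abs(c[...,0]-.6)<.15)&(abs(c[...,1]-.1)<.12)][:,:2].astype(np.float32);print(len(q3),cv2.minAreaRect(q3))
# wheel top
m=(c[...,2]>.12)&(c[...,2]<.175)&(c[...,1]>.19)&(c[...,1]<.28)&(abs(c[...,0]-.6)<.12)
q=c[m];print(len(q),q.mean(0)); 
if len(q)>4:
  print(cv2.fitLine(q[:,:2].astype(np.float32),cv2.DIST_HUBER,0,.01,.01).ravel(), q.min(0),q.max(0))
s=ctrl.get_image("side");c=cloud(s)
m=(c[...,2]>.03)&(c[...,2]<.175)&(c[...,1]>.20)&(c[...,1]<.28)&(abs(c[...,0]-.61)<.08)
q=c[m];print(len(q));mu=np.median(q,0);U,S,V=np.linalg.svd(q-mu,full_matrices=False);print(mu,S,V,q.min(0),q.max(0))
```

```text
329 ((0.6191961169242859, 0.09788994491100311), (0.05372116342186928, 0.09240041673183441), 80.7512435913086)
483 ((0.5638885498046875, 0.10702849924564362), (0.12419018149375916, 0.13515695929527283), 80.37665557861328)
260 [0.6117 0.2284 0.1472]
[ 0.9851 -0.1722  0.6096  0.2305] [0.5622 0.192  0.1201] [0.6725 0.242  0.1636]
1424
[0.6029 0.2395 0.1018] [1.236  0.9025 0.1617] [[-0.2057  0.0196  0.9784]
 [-0.9704  0.125  -0.2066]
 [ 0.1263  0.992   0.0067]] [0.5578 0.2086 0.0307] [0.689  0.2799 0.1595]
```

Run:
```python
from h import *
np.set_printoptions(precision=4,suppress=True)
yaw=-.155;ex=np.array([np.cos(yaw),np.sin(yaw),0]);ey=np.array([-ex[1],ex[0],0]);ez=np.array([0,0,1.])
s=ctrl.get_image("side");c=cloud(s)
# circle of wheel outer face: fit hub via rectified image
for hub in [np.array([.617,.231,.101])]:
    o=hub+.006*ey
    # rectify: px (i,j): right = -ex (as seen from +y), up = z
    n=500;k=.075*2/n
    J,I=np.mgrid[0:n,0:n];X=o+(-(I-n/2)*k)[...,None]*ex+(-(J-n/2)*k)[...,None]*ez
    uv=proj(s,X).astype(np.float32)
    im=cv2.remap(np.ascontiguousarray(s["img"][:,:,::-1]),uv[...,0],uv[...,1],cv2.INTER_CUBIC)
    cv2.circle(im,(250,250),int(.06/k),(0,255,0),1);cv2.imwrite("pics/rect0.png",im)
q=c[(c[...,2]>.03)&(c[...,2]<.175)&(abs((c-o)@ey)<.02)&(abs((c-o)@ex)<.08)]
a=(q-o)@np.stack([ex,ey,ez]).T;print(len(q),np.percentile(a,[1,5,50,95,99],axis=0))
t=ctrl.get_image("top");print("lamp base",atz(t,(187,218),.03))
print(proj(t,np.array([hub+.06*ez,hub+.06*ex,hub-.06*ex])))
```

```text
1416 [[-0.0584 -0.0088 -0.0673]
 [-0.0538 -0.0043 -0.0522]
 [-0.0154 -0.0002  0.001 ]
 [ 0.0216  0.0041  0.0501]
 [ 0.0389  0.0083  0.0563]]
lamp base [0.5273 0.5497 0.03  ]
[[311.3975 171.5539]
 [315.7634 153.882 ]
 [307.9532 201.3226]]
```

View pics/rect0.png

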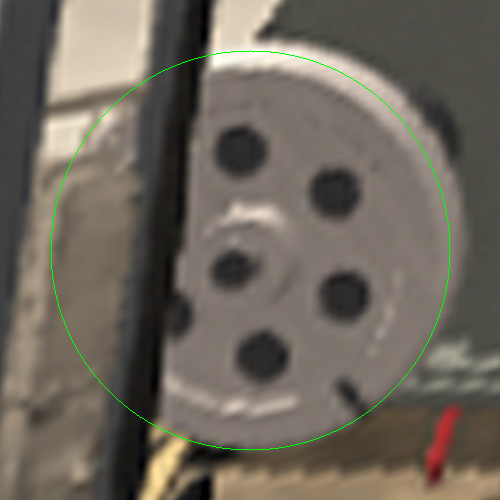

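apply_moves(deltas=[[-0.045,-0.022,-0.005,0,1],[-0.045,-0.022,-0.005,0,1],[-0.045,-0.022,-0.005,0,1],[-0.045,-0.022,-0.005,0,1],[-0.045,-0.022,-0.005,0,1],[-0.045,-0.022,-0.005,0,1],[-0.045,-0.022,-0.005,-0.05,1],[-0.045,-0.022,-0.005,-0.06,1]], grip_force=30)

```text
t: 3.8
tool_pos: [0.4728, 0.3355, 0.2709]
tool_rot: [0.224, 3.133, -0.004]
contact_force: [0.5, 0.3, 0.8]
opening: 0.0853
```

```bash
cat >> h.py <<'E'
np.set_printoptions(precision=4,suppress=True)
yaw=-.155;HUB=np.array([.617,.231,.101])
def axes(yaw=yaw):
    ex=np.array([np.cos(yaw),np.sin(yaw),0]);return ex,np.array([-ex[1],ex[0],0]),np.array([0,0,1.])
def togo(target,o=None):
    o=o or ctrl.get_obs();r=R.from_rotvec(o["tool_rot"]).as_matrix()
    ex,ey,ez=axes();y=r[:,1];a=np.arctan2(ey[1],ey[0])-np.arctan2(y[1],y[0])
    print("t",o["t"],"pos",o["tool_pos"],"F",o["contact_force"],"op",o["opening"],"toolz",r[:,2],"x",r[:,0])
    print("delta tool",r.T@(np.array(target)-o["tool_pos"]),"turn",-a)
E
python3 - <<'E'
from h import *
ex,ey,ez=axes()
o=ctrl.get_obs();p=ctrl.get_image("wrist");save(p,"w1.png")
ph=np.radians(-36);g=HUB+.052*(np.sin(ph)*ex+np.cos(ph)*ez);print(g);togo(g+[0,0,.09])
for t in ["wheel_hub","gate_grip","machine","oiler_mid"]: print(t,[(d["uv"],d["confidence"],atz(p,d["uv"],{"wheel_hub":.101,"gate_grip":.212,"machine":.016,"oiler_mid":.017}[t],o)) for d in ctrl.spot_point(p,t)[:1]])
E
```

```text
[0.5868 0.2357 0.1431]
t 3.85 pos [0.4773 0.3318 0.2716] F [ 1.6291 -4.5862  0.0636] op 0.08584722258006372 toolz [ 0.0052 -0.0054 -1.    ] x [-0.9893  0.1459 -0.0059]
delta tool [-0.1221 -0.0789  0.0397] turn 0.008588027188123348
wheel_hub [([399.8, 196.4], 0.69, array([0.5041, 0.414 , 0.101 ]))]
gate_grip [([35.8, 293.9], 0.64, array([0.5036, 0.1197, 0.212 ]))]
machine [([168.5, 272.6], 0.61, array([0.599 , 0.1004, 0.016 ]))]
oiler_mid [([403.0, 197.3], 0.85, array([0.5342, 0.4365, 0.017 ]))]
```

View pics/w1.png

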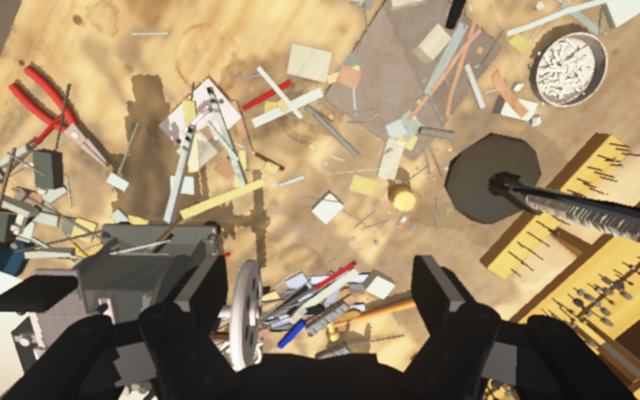

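apply_moves(deltas=[[-0.02,-0.013,0,0.008,0.3],[-0.02,-0.013,0,0,0.3],[-0.02,-0.013,0,0,0.3],[-0.02,-0.013,0,0,0.3],[-0.02,-0.013,0,0,0.3],[-0.02,-0.013,0,0,0.3],[0,0,0,0,0.3],[0,0,0,0,0.3]])

```text
t: 5.05
tool_pos: [0.5795, 0.2422, 0.2691]
tool_rot: [-0.228, -3.13, 0.003]
contact_force: [-0.4, 1.1, -0.3]
opening: 0.0556
```

Run:
```python
from h import *
ex,ey,ez=axes()
o=ctrl.get_obs();p=ctrl.get_image("wrist");save(p,"w2.png")
ph=np.radians(-36);g=HUB+.052*(np.sin(ph)*ex+np.cos(ph)*ez);togo(g+[0,0,.09])
c=cloud(p,o)
a=(c-HUB)@np.stack([ex,ey,ez]).T
rr=np.hypot(a[...,0],a[...,2])
m=(abs(a[...,1])<.03)&(rr<.066)&(rr>.05)&(c[...,2]<.17)
q=c[m];print(len(q),np.percentile(a[m],[2,10,50,90,98],axis=0))
print(cv2.fitLine(q[:,:2].astype(np.float32),cv2.DIST_HUBER,0,.01,.01).ravel())
for zb in range(-60,10,10):
    mm=m&(abs(a[...,0]*1000-zb)<5); 
    if mm.sum()>5: print(zb,mm.sum(),np.percentile(a[mm][:,1],[3,50,97]),a[mm][:,2].max())
```

```text
t 5.1 pos [0.5794 0.2423 0.2691] F [0.241  0.7387 0.3569] op 0.05531444132212311 toolz [-0.0031 -0.002  -1.    ] x [-0.9895  0.1448  0.0028]
delta tool [-0.0083 -0.0053  0.036 ] turn 0.009666402081873526
1723 [[-0.0571 -0.0067 -0.055 ]
 [-0.0505 -0.0053 -0.042 ]
 [-0.0124  0.0001  0.0503]
 [ 0.0352  0.0054  0.0586]
 [ 0.0443  0.0257  0.0598]]
[ 0.9932 -0.1168  0.609   0.2323]
-60 80 [-0.0052  0.0002  0.0052] 0.019372493608582647
-50 195 [-0.0057 -0.0002  0.0052] 0.038701980501437167
-40 189 [-0.0061 -0.      0.0053] 0.04838494151081893
-30 186 [-0.0059 -0.0006  0.0054] 0.05447866401256243
-20 170 [-0.0058 -0.0005  0.0055] 0.05877382244785803
-10 160 [-0.0065 -0.0005  0.0047] 0.06003002171610386
0 147 [-0.0065 -0.0004  0.0048] 0.06110441744587153
```

View pics/w2.png

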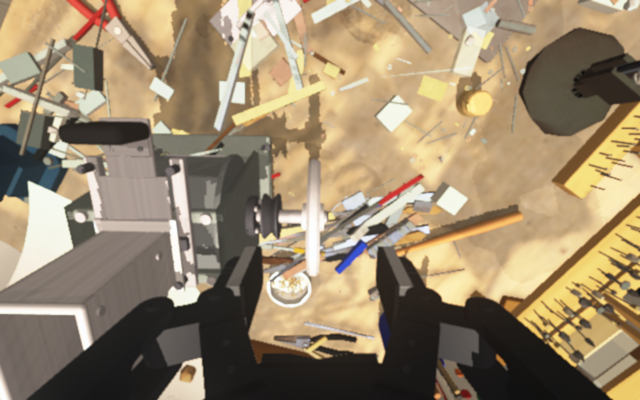

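apply_moves(deltas=[[-0.004,-0.003,0.02,0.01,0.3],[-0.004,-0.003,0.025,0,0.2],[0,0,0.025,0,0.1],[0,0,0.025,0,0.1],[0,0,0.025,0,0.1],[0,0,0.02,0,0.1],[0,0,0.005,0,0.1],[0,0,0,0,0.1]])

```text
t: 6.1
tool_pos: [0.5817, 0.2356, 0.1116]
tool_rot: [-0.239, -3.124, 0.006]
contact_force: [0.1, -0.0, -0.2]
opening: 0.047
```

```bash
cat >> h.py <<'E'
def gp(phdeg,r=.052):
    ex,ey,ez=axes();ph=np.radians(phdeg);return HUB+r*(np.sin(ph)*ex+np.cos(ph)*ez)-[0,0,.019]
E
python3 -c "
from h import *
togo(gp(-36))"
```

```text
t 6.1 pos [0.5817 0.2356 0.1116] F [ 0.1104 -0.0454 -0.2373] op 0.046950049842421536 toolz [-0.0092 -0.0034 -1.    ] x [-0.9883  0.1524  0.0086]
delta tool [-0.0049  0.0008 -0.0125] turn 0.00198987900220593
```

apply_moves(deltas=[[-0.003,0.001,-0.007,0.002,0.1],[-0.002,0,-0.005,0,0.1],[0,0,0,0,-1],[0,0,0,0,-1],[0,0,0,0,-1],[0,0,0,0,-1],[0,0,0,0,-1],[0,0,0,0,-1]], grip_force=40)

```text
t: 7.1
tool_pos: [0.5895, 0.235, 0.1287]
tool_rot: [-0.246, -3.129, 0.007]
contact_force: [-1.2, -1.5, 0.9]
opening: 0.0113
```

```bash
python3 -c "
from h import *
togo(gp(-36))
p=ctrl.get_image('wrist');save(p,'w3.png')"
```

```text
t 7.1 pos [0.5895 0.235  0.1287] F [-1.1864 -1.5209  0.9052] op 0.011266601867172913 toolz [-0.0036 -0.0043 -1.    ] x [-0.9877  0.1565  0.0029]
delta tool [0.0028 0.0003 0.0046] turn -0.0021761685341490367
```

View pics/w3.png

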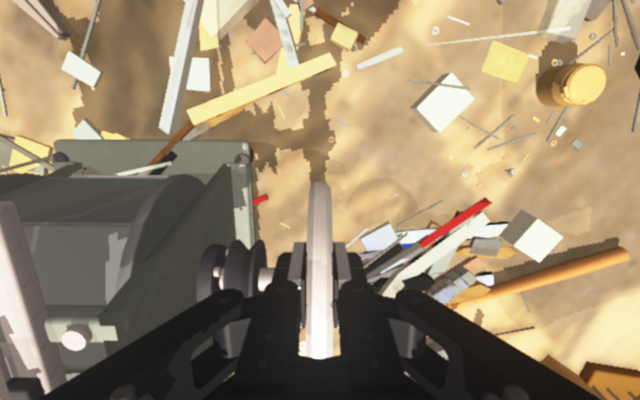

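apply_moves(deltas=[[-0.008,0,-0.004,0,-1],[-0.0085,0,-0.0026,0,-1],[-0.009,0,-0.001,0,-1],[-0.009,0,0.0003,0,-1],[-0.0087,0,0.0017,0,-1],[-0.0083,0,0.003,0,-1],[-0.0076,0,0.0045,0,-1],[-0.007,0,0.0056,0,-1]])

```text
t: 8.15
tool_pos: [0.6281, 0.2284, 0.1311]
tool_rot: [-0.235, -3.05, 0.015]
contact_force: [-10.9, -4.4, 18.9]
opening: 0.0108
```

```bash
cat >> h.py <<'E'
def rect(name):
    ex,ey,ez=axes();s=ctrl.get_image("side");o=HUB+.006*ey;n=500;k=.15/n
    J,I=np.mgrid[0:n,0:n];X=o+(-(I-n/2)*k)[...,None]*ex+(-(J-n/2)*k)[...,None]*ez
    uv=proj(s,X).astype(np.float32)
    im=cv2.remap(np.ascontiguousarray(s["img"][:,:,::-1]),uv[...,0],uv[...,1],cv2.INTER_CUBIC)
    cv2.circle(im,(250,250),int(.06/k),(0,255,0),1);cv2.imwrite("pics/"+name,im);return s
def pol(o=None):
    o=o or ctrl.get_obs();ex,ey,ez=axes();d=o["tool_pos"]+[0,0,.019]-HUB
    print("phi",np.degrees(np.arctan2(d@ex,d[2])),"r",np.hypot(d@ex,d[2]),"ey",d@ey)
E
python3 -c "
from h import *
togo(gp(44));pol();rect('rect1.png')"
```

```text
t 8.15 pos [0.6281 0.2284 0.1311] F [-10.8834  -4.3533  18.9256] op 0.010845705016006645 toolz [-0.0832 -0.0037 -0.9965] x [-0.9848  0.1531  0.0816]
delta tool [-0.0256  0.001   0.0096] turn 0.0020744167859874096
phi 13.018533809844058 r 0.050353844207625 ey -0.0008807724735043769
```

View pics/rect1.png

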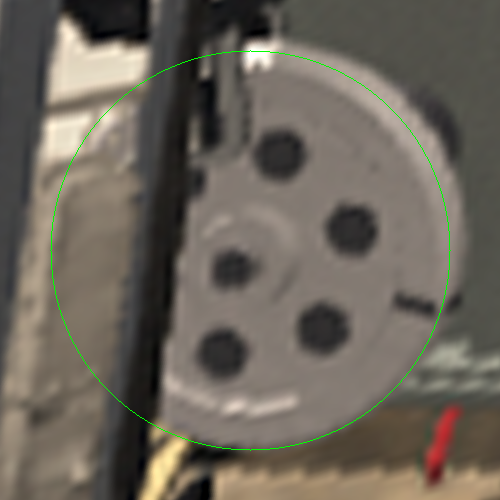

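apply_moves(deltas=[[0,0,0,0,-0.76],[-0.007,0,0.0016,0,-0.76],[-0.007,0,0.0024,0,-0.76],[-0.0065,0,0.0035,0,-0.76],[-0.006,0,0.0042,0,-0.76],[-0.005,0,0.005,0,-0.76],[-0.0045,0,0.0058,0,-0.76],[0,0,0,0,-0.76]], grip_force=20)

```text
t: 9.2
tool_pos: [0.6528, 0.2242, 0.1167]
tool_rot: [-0.23, -3.017, 0.013]
contact_force: [-1.5, -2.0, -3.6]
opening: 0.0115
```

```bash
python3 -c "
from h import *
togo(gp(44));pol();rect('rect2.png')"
```

```text
t 9.2 pos [0.6528 0.2242 0.1167] F [-1.5306 -1.9926 -3.5533] op 0.011514286987671806 toolz [-0.1159  0.0001 -0.9933] x [-0.9818  0.1513  0.1146]
delta tool [ 0.0006  0.0012 -0.0027] turn 0.004148061339538156
phi 46.36275718592225 r 0.05027112533318232 ey -0.0012106348720682808
```

View pics/rect2.png

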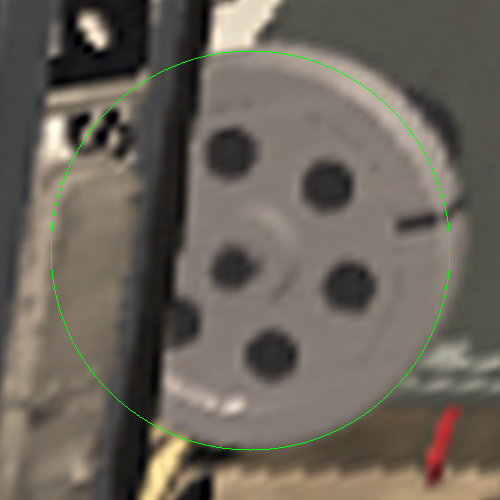

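apply_moves(deltas=[[0,0.001,0,0,0],[0,0,0,0,0],[0.017,0,0.0,0,0],[0.017,0,0.0,0,0],[0.017,0,0.001,0,0],[0.015,0,0.001,0,0],[0,0,0,0,0],[0,0,0,0,0]])

```text
t: 10.25
tool_pos: [0.5872, 0.2358, 0.1205]
tool_rot: [-0.224, -3.022, 0.017]
contact_force: [0.2, 0.7, -0.4]
opening: 0.0423
```

```bash
cat >> h.py <<'E'
def pol(o=None):
    o=o or ctrl.get_obs();ex,ey,ez=axes();r=R.from_rotvec(o["tool_rot"]).as_matrix();d=o["tool_pos"]-.019*r[:,2]-HUB
    print("phi",np.degrees(np.arctan2(d@ex,d[2])),"r",np.hypot(d@ex,d[2]),"ey",d@ey)
def plan(phis,r=.052):
    "tool-frame steps from the present grasp point through the angles"
    o=ctrl.get_obs();ex,ey,ez=axes();M=R.from_rotvec(o["tool_rot"]).as_matrix();g=o["tool_pos"]-.019*M[:,2]
    for ph in phis:
        a=np.radians(ph);n=HUB+r*(np.sin(a)*ex+np.cos(a)*ez);print(ph,(n-g)@M*1000);g=n
E
python3 -c "
from h import *
togo(gp(-36));pol();plan([-38]);plan(range(-28,60,10))"
```

```text
t 10.25 pos [0.5872 0.2358 0.1205] F [ 0.1637  0.6891 -0.3903] op 0.04225780991454167 toolz [-0.1118 -0.0027 -0.9937] x [-0.9829  0.1474  0.1102]
delta tool [ 0.0008 -0.0002 -0.0035] turn 0.008312559152916732
phi -36.23868123004269 r 0.04752882839147776 ey 0.0005455714206686368
-38 [ 4.1883 -0.5634 -2.183 ]
-28 [-2.8231 -0.721  -7.9254]
-18 [-7.9023 -0.1371 -4.4378]
-8 [-8.5532 -0.1124 -2.9983]
2 [-8.9442 -0.0843 -1.4677]
12 [-9.0634 -0.0536  0.1075]
22 [-8.9072 -0.0214  1.6794]
32 [-8.4804  0.0116  3.2003]
42 [-7.7959  0.0441  4.624 ]
52 [-6.8746  0.0754  5.9071]
```

Move up a little to r≈52 mm and close gently.

apply_moves(deltas=[[0.003,0,-0.002,0.008,0],[0,0,0,0,-0.3],[0,0,0,0,-0.76],[0,0,0,0,-0.76],[0,0,0,0,-0.76],[-0.008,0,-0.0055,0,-0.76],[-0.008,0,-0.004,0,-0.76],[-0.009,0,-0.003,0,-0.76]])

```text
t: 11.25
tool_pos: [0.6003, 0.2328, 0.1291]
tool_rot: [-0.235, -2.988, 0.02]
contact_force: [-11.6, -1.7, 6.1]
opening: 0.012
```

```bash
python3 -c "
from h import *
togo(gp(-36));pol();plan(range(0,70,10));rect('rect3.png')"
```

```text
t 11.25 pos [0.6003 0.2328 0.1291] F [-11.6123  -1.671    6.0783] op 0.012012587191100727 toolz [-0.1442 -0.002  -0.9895] x [-0.9774  0.1564  0.1421]
delta tool [0.0129 0.0009 0.0069] turn -0.00017421084895152816
phi -16.726480602002535 r 0.04896979112646609 ey -0.00033903298521122447
0 [-13.2241   0.2163  -7.0608]
10 [-9.0503  0.0209 -0.5021]
20 [-8.9998  0.0591  1.0767]
30 [-8.6759  0.0954  2.6227]
40 [-8.0885  0.1288  4.089 ]
50 [-7.2552  0.1583  5.4311]
60 [-6.2015  0.183   6.6082]
```

View pics/rect3.png

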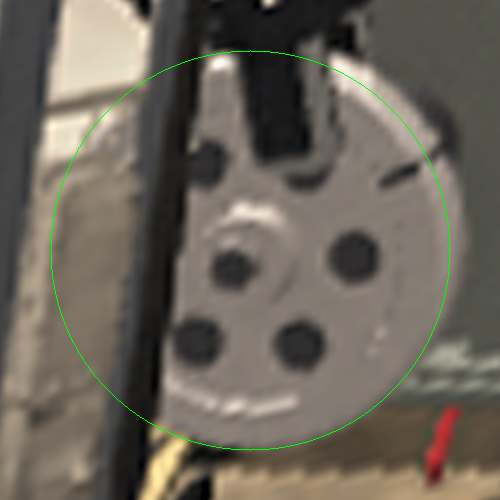

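apply_moves(deltas=[[-0.009,0,-0.004,0,-0.74],[-0.009,0,-0.0025,0,-0.74],[-0.009,0,-0.001,0,-0.74],[-0.009,0,0.001,0,-0.74],[-0.0085,0,0.0025,0,-0.74],[-0.008,0,0.004,0,-0.74],[-0.006,0,0.004,0,-0.74],[0,0,0,0,-0.74]])

```text
t: 12.3
tool_pos: [0.6436, 0.2255, 0.1197]
tool_rot: [-0.226, -2.943, 0.02]
contact_force: [0.4, -1.3, -3.7]
opening: 0.012
```

```bash
python3 -c "
from h import *
togo(gp(-36));pol();plan(range(40,70,10));rect('rect4.png')"
```

```text
t 12.3 pos [0.6436 0.2255 0.1197] F [ 0.4454 -1.2774 -3.7053] op 0.012040943376526433 toolz [-0.1892  0.001  -0.9819] x [-0.9704  0.1527  0.1871]
delta tool [0.0575 0.0014 0.0064] turn 0.004220143448797398
phi 39.448686789174495 r 0.048325000668541236 ey -0.0007597170369143735
40 [-2.2     0.6776 -3.0027]
50 [-7.4952  0.1521  5.0949]
60 [-6.4963  0.1856  6.3185]
```

View pics/rect4.png

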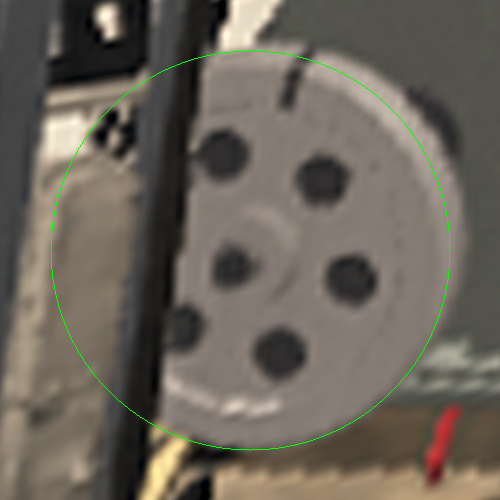

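apply_moves(deltas=[[-0.004,0,0.0023,0,-0.74],[-0.0038,0,0.0027,0,-0.74],[-0.004,0,0.0033,0,-0.74],[0,0,0,0,-0.74],[0,0,0,0,-0.74],[0,0,0,0,-0.74],[0,0,0,0,-0.74],[0,0,0,0,-0.74]])

```text
t: 13.35
tool_pos: [0.6503, 0.2244, 0.1135]
tool_rot: [-0.223, -2.933, 0.019]
contact_force: [-2.5, -2.3, 1.2]
opening: 0.0122
```

```bash
python3 -c "
from h import *
togo(gp(-36));pol();s=rect('rect5.png')"
```

```text
t 13.35 pos [0.6503 0.2244 0.1135] F [-2.5243 -2.3329  1.1916] op 0.012211124003673022 toolz [-0.1994  0.0025 -0.9799] x [-0.9686  0.1509  0.1975]
delta tool [0.0653 0.0014 0.0023] turn 0.005995717261006339
phi 50.47757895239479 r 0.04888822700905855 ey -0.0007918148950166195
```

View pics/rect5.png

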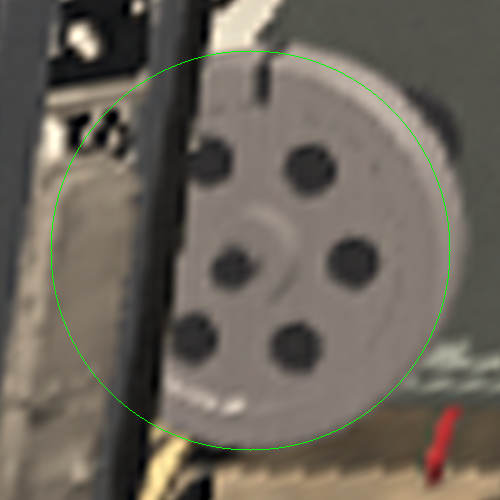

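apply_moves(deltas=[[-0.0024,0,0.002,0,-0.74],[-0.0024,0,0.002,0,-0.74],[0,0,0,0,-0.74],[0,0,0,0,-0.74],[0,0,0,0,-0.5],[0,0,0,0,0],[0,0,0,0,0.2],[0,0,0,0,0.2]])

```text
t: 14.4
tool_pos: [0.6527, 0.2245, 0.1103]
tool_rot: [-0.218, -2.928, 0.02]
contact_force: [0.3, -0.2, 0.7]
opening: 0.0514
```

```bash
python3 -c "
from h import *
togo(HUB+[-.06,.06,.2]);pol();s=rect('rect6.png')"
```

```text
t 14.4 pos [0.6527 0.2245 0.1103] F [ 0.2706 -0.1561  0.6957] op 0.0513933614322663 toolz [-0.2045  0.0015 -0.9789] x [-0.968   0.1482  0.2025]
delta tool [ 0.1411  0.0463 -0.167 ] turn 0.00903655138390791
phi 55.178717028387595 r 0.04884033887246687 ey -0.0003110048674670084
```

View pics/rect6.png

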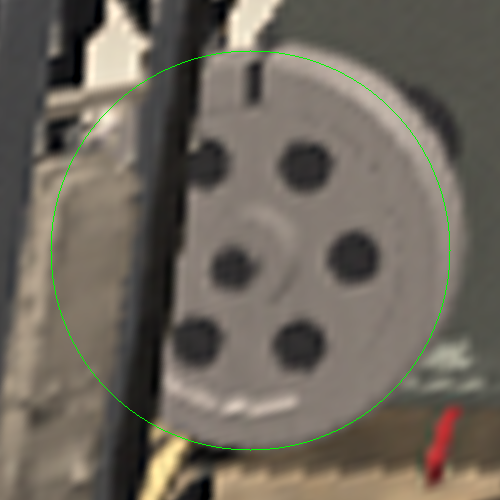

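apply_moves(deltas=[[0.004,0,-0.02,0,0.4],[0.004,0,-0.02,0,0.4],[0.004,0,-0.02,0,0.4],[0.004,0,-0.02,0,0.4],[0.01,0,-0.025,0,0.4],[0.025,0,-0.025,0,0.4],[0.03,0.01,-0.015,0,0.4],[0.03,0.01,0,0,0.4]])

```text
t: 15.45
tool_pos: [0.5786, 0.2607, 0.2905]
tool_rot: [-0.223, -2.937, 0.016]
contact_force: [-0.6, 0.0, -0.4]
opening: 0.0598
```

Run:
```python
from h import *
ex,ey,ez=axes();Mo=np.array([.597,.1015,.016])
o=ctrl.get_obs();p=ctrl.get_image("wrist");save(p,"w4.png")
togo(Mo-.094*ex+[0,0,.25]);
for d in ctrl.spot_point(p,"gate_grip")[:1]: print(d,atz(p,d["uv"],.212,o))
c=cloud(p,o);a=(c-Mo)@np.stack([ex,ey,ez]).T
m=(abs(a[...,0]+.094)<.025)&(abs(a[...,1])<.04)&(abs(c[...,2]-.226)<.006)
print(m.sum(),np.percentile(a[m],[2,10,50,90,98],axis=0))
p=ctrl.get_image("top");c=cloud(p);a=(c-Mo)@np.stack([ex,ey,ez]).T
m=(abs(a[...,0]+.094)<.035)&(abs(a[...,1])<.04)&(abs(c[...,2]-.226)<.01)
print(m.sum(),np.percentile(a[m],[2,10,50,90,98],axis=0))
```

```text
t 15.5 pos [0.576  0.2628 0.2918] F [1.0114 2.3472 1.2657] op 0.06018239806568322 toolz [-0.1966  0.0053 -0.9805] x [-0.9696  0.1473  0.1953]
delta tool [ 0.043  -0.155   0.0386] turn 0.00894243920653559
{'uv': [117.3, 156.6], 'confidence': 0.65} [0.5046 0.1179 0.212 ]
891 [[-0.0995 -0.015   0.2054]
 [-0.0987 -0.0116  0.2067]
 [-0.0938  0.0036  0.209 ]
 [-0.0891  0.018   0.2102]
 [-0.0883  0.0199  0.2109]]
92 [[-0.0997 -0.0175  0.2021]
 [-0.0992 -0.0138  0.2053]
 [-0.0945 -0.0003  0.2084]
 [-0.0897  0.0129  0.2117]
 [-0.0882  0.0157  0.2129]]
```

View pics/w4.png

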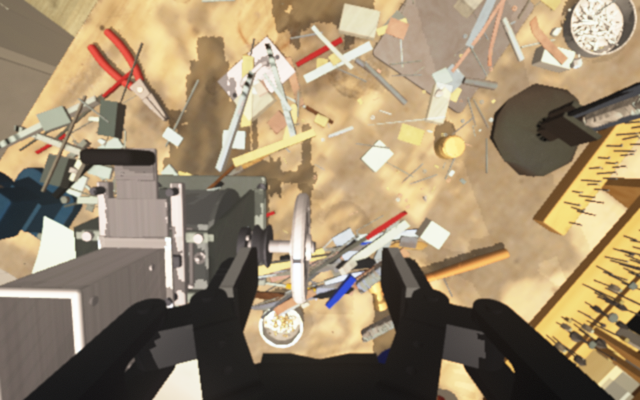

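apply_moves(deltas=[[0.02,0,0.005,0.009,0.4],[0.02,-0.015,0.005,0,0.4],[0.012,-0.03,0.004,0,0.4],[0,-0.03,0,0,0.4],[0,-0.03,0,0,0.4],[0,-0.03,0,0,0.4],[0,-0.015,0,0,0.4],[0,0,0,0,0.4]])

```text
t: 16.6
tool_pos: [0.5028, 0.1135, 0.2898]
tool_rot: [-0.24, -2.933, 0.021]
contact_force: [0.2, 0.3, -0.5]
opening: 0.0598
```

Run:
```python
from h import *
ex,ey,ez=axes();Mo=np.array([.597,.1015,.016])
o=ctrl.get_obs();p=ctrl.get_image("wrist");save(p,"w5.png")
z=R.from_rotvec(o["tool_rot"]).as_matrix()[:,2]
togo(Mo-.094*ex+.0005*ey+[0,0,.200]+.019*z)
c=cloud(p,o);a=(c-Mo)@np.stack([ex,ey,ez]).T
m=(abs(a[...,0]+.094)<.025)&(abs(a[...,1])<.045)&(abs(c[...,2]-.226)<.006)
print(m.sum(),np.percentile(a[m],[2,10,50,90,98],axis=0))
```

```text
t 16.65 pos [0.5028 0.114  0.2898] F [0.0594 0.3157 0.223 ] op 0.0595667750997062 toolz [-0.1976  0.0015 -0.9803] x [-0.9674  0.1615  0.1952]
delta tool [-0.0153  0.0049  0.091 ] turn -0.004357952591976799
864 [[-0.0997 -0.0165  0.2055]
 [-0.0989 -0.0129  0.2068]
 [-0.0946  0.0012  0.2091]
 [-0.0896  0.0153  0.2102]
 [-0.0882  0.0187  0.2109]]
```

View pics/w5.png

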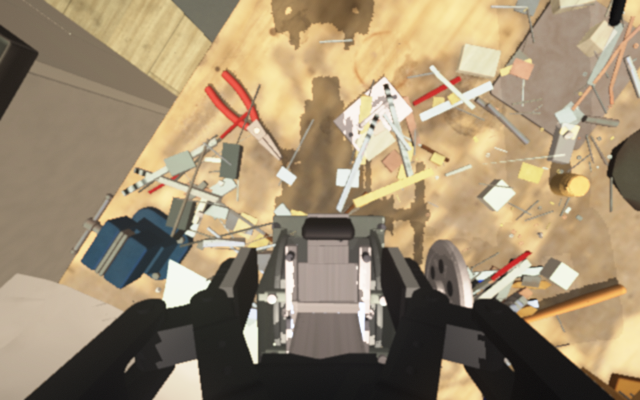

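apply_moves(deltas=[[-0.003,0.003,0.01,-0.004,0.45],[-0.003,0.002,0.015,0,0.45],[-0.003,0,0.017,0,0.45],[-0.003,0,0.017,0,0.45],[-0.002,0,0.015,0,0.45],[-0.001,0,0.006,0,0.45],[0,0,0,0,0.45],[0,0,0,0,0.45]])

```text
t: 17.65
tool_pos: [0.5013, 0.1192, 0.2002]
tool_rot: [-0.227, -2.93, 0.021]
contact_force: [-0.5, 0.2, 0.1]
opening: 0.062
```

Run:
```python
from h import *
ex,ey,ez=axes();Mo=np.array([.597,.1015,.016])
o=ctrl.get_obs();p=ctrl.get_image("wrist");save(p,"w6.png")
z=R.from_rotvec(o["tool_rot"]).as_matrix()[:,2]
togo(Mo-.094*ex+.001*ey+[0,0,.200]+.019*z)
```

```text
t 17.7 pos [0.5014 0.1192 0.2003] F [ 0.5725 -0.3014 -0.4817] op 0.06183101317109344 toolz [-0.2013  0.0013 -0.9795] x [-0.9678  0.1539  0.1991]
delta tool [-0.     -0.0022  0.0031] turn 0.003368384313922279
```

View pics/w6.png

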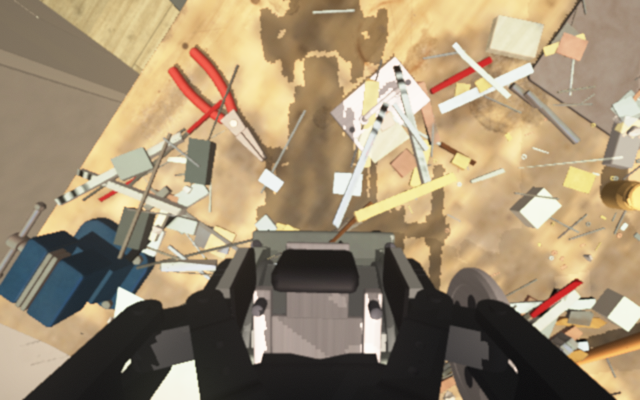

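apply_moves(deltas=[[0,-0.002,0.001,0,0.3],[0,0,0,0,0],[0,0,0,0,-0.25],[0,0,0,0,-0.25],[0,0,0,0,-0.25],[0,0,0,0,-0.25],[0,0,0,0,-0.25],[0,0,0,0,-0.25]], grip_force=30)

```text
t: 18.7
tool_pos: [0.5017, 0.1174, 0.201]
tool_rot: [-0.228, -2.933, 0.018]
contact_force: [0.4, -1.1, 0.4]
opening: 0.0377
```

```bash
python3 -c "
from h import *
togo(HUB)
rect('rect7.png')"
```

```text
t 18.7 pos [0.5017 0.1174 0.201 ] F [ 0.4455 -1.0976  0.3904] op 0.03769203076026665 toolz [-0.1985  0.0031 -0.9801] x [-0.9683  0.1539  0.1966]
delta tool [-0.1138  0.1325  0.0754] turn 0.0029261851927524507
```

View pics/rect7.png

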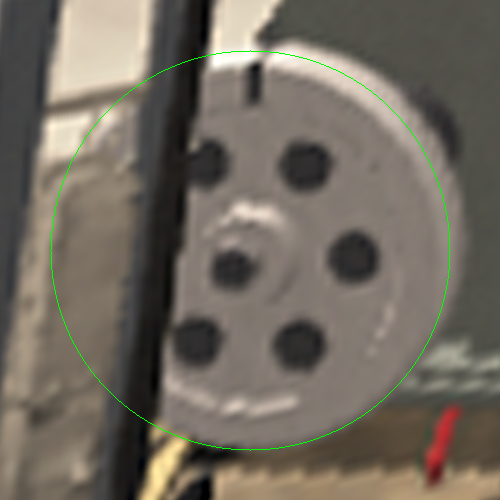

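apply_moves(deltas=[[0.008,0,0.0016,0,-0.25],[0.009,0,0.0018,0,-0.25],[0.009,0,0.0018,0,-0.25],[0.009,0,0.0018,0,-0.25],[0.009,0,0.0018,0,-0.25],[0.004,0,0.0008,0,-0.25],[0,0,0,0,-0.25],[0,0,0,0,-0.25]])

```text
t: 19.75
tool_pos: [0.4525, 0.1254, 0.201]
tool_rot: [-0.227, -2.944, 0.017]
contact_force: [3.5, 1.0, -2.2]
opening: 0.0379
```

```bash
python3 -c "
from h import *
togo(np.array([.5017,.1174,.201])-.05*axes()[0])
p=ctrl.get_image('wrist');save(p,'w7.png')"
```

```text
t 19.75 pos [0.4525 0.1254 0.201 ] F [ 3.4871  0.956  -2.1643] op 0.037853777706396384 toolz [-0.1877  0.0031 -0.9822] x [-0.9705  0.1531  0.186 ]
delta tool [ 0.0001 -0.0004 -0.    ] turn 0.0033861089964120072
```

View pics/w7.png

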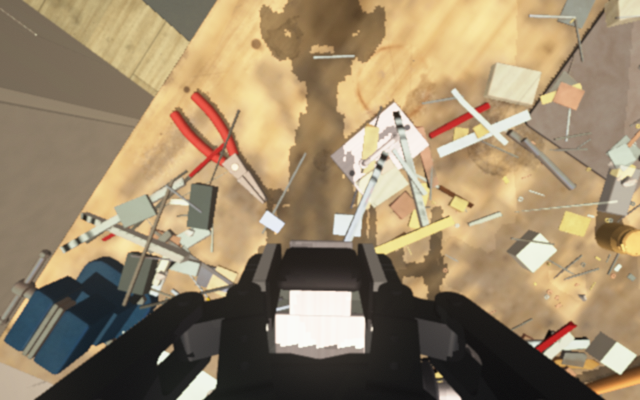

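Nearly exactly 50 mm; press a little further to be sure of the stop.

apply_moves(deltas=[[0.003,0,0.0006,0,-0.25],[0.003,0,0.0006,0,-0.25],[0.003,0,0.0006,0,-0.25],[0,0,0,0,-0.25],[0,0,0,0,-0.25],[0,0,0,0,-0.25],[0,0,0,0,0],[0,0,0,0,0.4]])

```text
t: 20.8
tool_pos: [0.4516, 0.1251, 0.2008]
tool_rot: [-0.23, -2.968, 0.02]
contact_force: [0.2, 0.0, 1.0]
opening: 0.0588
```

```bash
python3 -c "
from h import *
togo(np.array([.5017,.1174,.201])-.05*axes()[0])
p=ctrl.get_image('wrist');save(p,'w8.png')"
```

```text
t 20.8 pos [0.4516 0.1251 0.2008] F [0.1658 0.0184 0.9601] op 0.058836168413246195 toolz [-0.1642 -0.0004 -0.9864] x [-0.9747  0.1538  0.1622]
delta tool [-0.0007  0.0002 -0.0003] turn 0.0027527309606365513
```

View pics/w8.png

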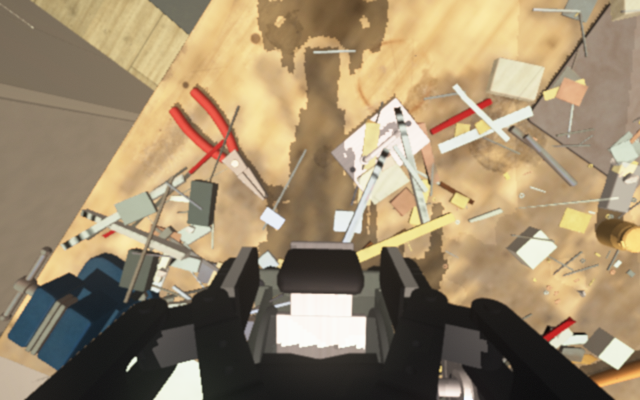

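apply_moves(deltas=[[0.0025,0,-0.015,0,0.5],[0.0035,0,-0.02,0,0.5],[0.0035,0,-0.02,0,0.5],[0.0035,0,-0.025,0,0.5],[0.0045,0,-0.03,0,0.5],[0.0045,0,-0.03,0,0.5],[0,0,-0.02,0,0.5],[0,0,0,0,0.5]])

```text
t: 21.85
tool_pos: [0.4557, 0.1285, 0.3759]
tool_rot: [-0.231, -2.973, 0.02]
contact_force: [0.4, 0.8, -0.3]
opening: 0.0642
```

Run:
```python
from h import *
ex,ey,ez=axes();Mo=np.array([.597,.1015,.016])
o=ctrl.get_obs();togo(HUB);p=ctrl.get_image("wrist");save(p,"w9.png")
t=ctrl.get_image("top");save(t,"top9.png",(280,110,440,250),4)
for n,P,ob in (("w",p,o),("t",t,None)):
    c=cloud(P,ob);a=(c-Mo)@np.stack([ex,ey,ez]).T
    m=(abs(a[...,0]+.13)<.05)&(abs(a[...,1])<.045)&(abs(c[...,2]-.226)<.006)
    print(n,m.sum(),np.percentile(a[m],[2,10,50,90,98],axis=0) if m.sum() else 0)
for i in range(1,4): print([(d['uv'],d['confidence']) for d in ctrl.spot_point(t,f"ball{i}_center")[:2]])
rect("rect9.png")
print(proj(p,np.array([Mo+.0*ex+[0,0,.2]]),o))
```

```text
t 21.85 pos [0.4557 0.1285 0.3759] F [ 0.3917  0.7939 -0.2773] op 0.06417255159813937 toolz [-0.1598 -0.0011 -0.9872] x [-0.9753  0.1546  0.1577]
delta tool [-0.1849  0.1329  0.2455] turn 0.0019240417405754773
w 460 [[-0.1498 -0.0153  0.2053]
 [-0.1491 -0.0122  0.2064]
 [-0.1446  0.0024  0.2091]
 [-0.1395  0.016   0.2103]
 [-0.138   0.019   0.2108]]
t 37 [[-0.1496 -0.0163  0.2057]
 [-0.1485 -0.0154  0.207 ]
 [-0.1447 -0.0096  0.2094]
 [-0.1399 -0.0033  0.2116]
 [-0.1392 -0.0025  0.2125]]
[]
[]
[]
[[318.5944 338.4483]]
```

View pics/w9.png

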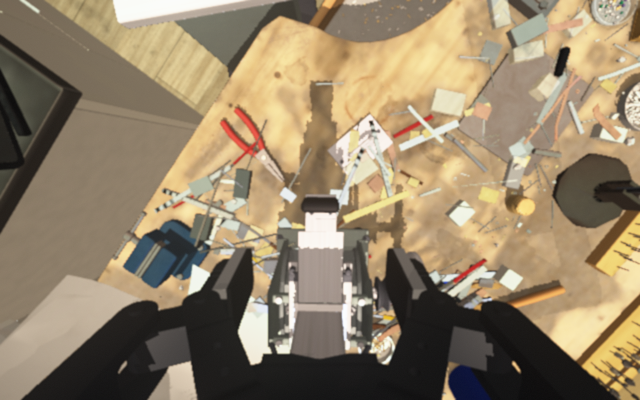

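View pics/top9.png

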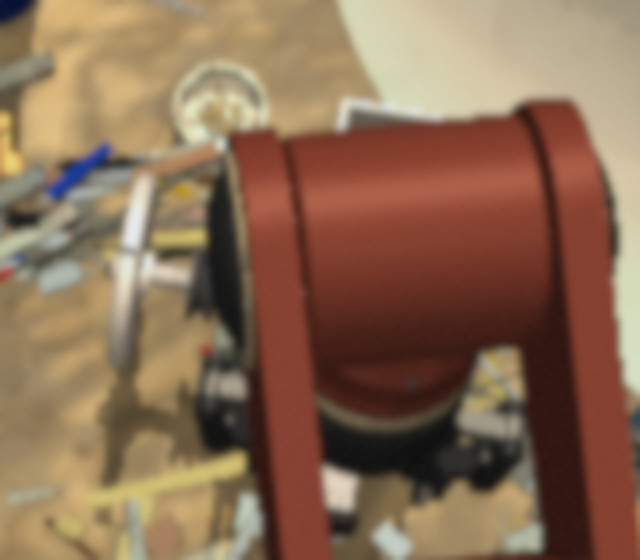

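View pics/rect9.png

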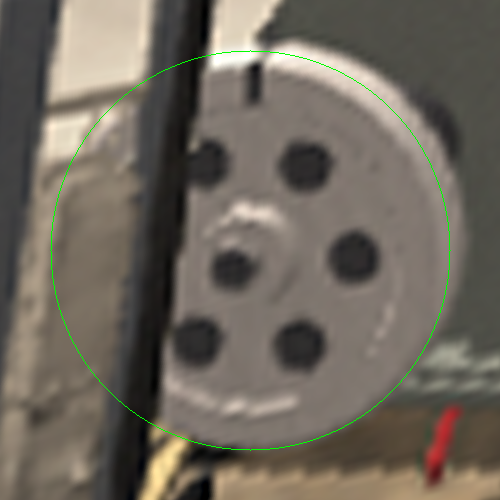

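apply_moves(deltas=[[-0.025,0,-0.006,0,0.5],[-0.03,0,-0.006,0,0.5],[-0.03,-0.001,-0.006,0,0.5],[-0.03,-0.001,-0.006,0,0.5],[-0.03,-0.002,-0.005,0,0.5],[-0.03,-0.001,-0.003,0,0.5],[-0.012,0,-0.002,0,0.5],[0,0,0,0,0.5]])

```text
t: 23.15
tool_pos: [0.6442, 0.0939, 0.3656]
tool_rot: [-0.228, -2.952, 0.024]
contact_force: [-1.2, -1.0, 1.4]
opening: 0.0642
```

Run:
```python
from h import *
ex,ey,ez=axes();Mo=np.array([.597,.1015,.016])
o=ctrl.get_obs();togo(HUB);p=ctrl.get_image("wrist");save(p,"w10.png")
u,v=proj(p,Mo+[0,0,.17],o);print(u,v)
u,v=int(u),int(v);save(p,"w10c.png",(max(u-80,0),max(v-60,0),u+80,v+60),5)
for i in range(1,3): print([(d['uv'],d['confidence']) for d in ctrl.spot_point(p,f"ball{i}_center")[:6]])
```

```text
t 23.15 pos [0.6442 0.0939 0.3656] F [-1.1867 -0.9648  1.3824] op 0.06423907434952708 toolz [-0.1804 -0.0022 -0.9836] x [-0.9719  0.1539  0.1779]
delta tool [0.0005 0.1393 0.2649] turn 0.003344419885078276
325.00831339271076 160.26385614533876
[([323.9, 147.0], 0.6)]
[([333.1, 150.1], 0.56)]
```

View pics/w10.png

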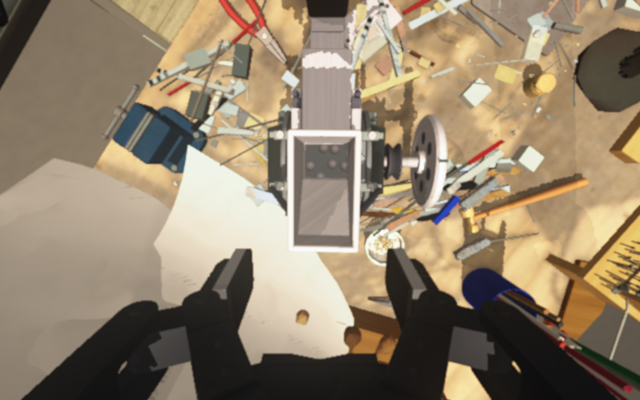

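View pics/w10c.png

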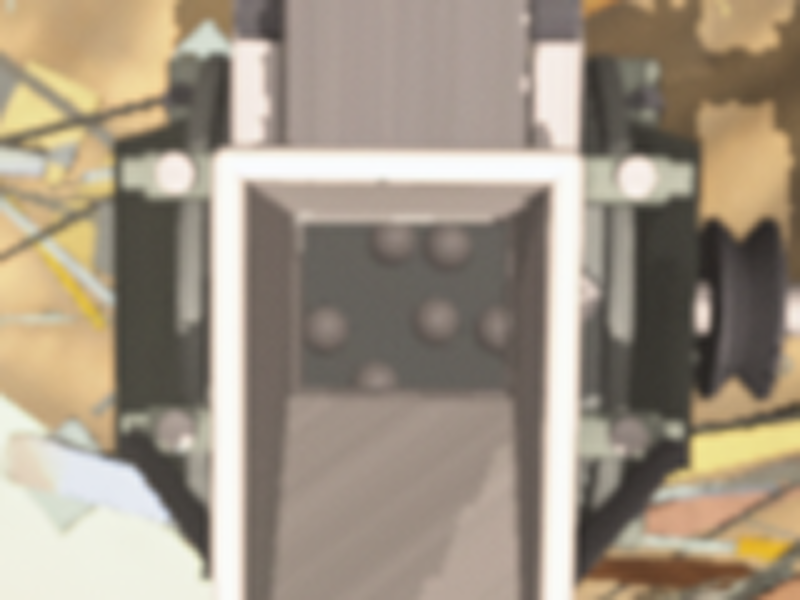

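Run:
```python
from h import *
ex,ey,ez=axes();Mo=np.array([.597,.1015,.016])
o=ctrl.get_obs();p=ctrl.get_image("wrist");c=cloud(p,o)
for x,y in [(395,242),(448,244),(327,328),(437,320),(497,327),(377,378)]:
    u,v=245+x/5,100+y/5;q=c[int(round(v)),int(round(u))];print(u,v,q,(q-Mo)@np.stack([ex,ey,ez]).T)
t=ctrl.get_image("side")
for P,ob in((p,o),(t,None)):
  for n,z in [("lid_mid",.0035),("pliers_mid",.006),("oiler_mid",.017),("dish_mid",.011)]:
    for d in ctrl.spot_point(P,n)[:1]: print(n,d["confidence"],atz(P,d["uv"],z,ob))
```

```text
324.0 148.4 [0.5793 0.1017 0.0657] [-0.0175 -0.0026  0.0497]
334.6 148.8 [0.5831 0.1169 0.0659] [-0.0161  0.013   0.0499]
310.4 165.6 [0.6014 0.0782 0.0679] [ 0.0079 -0.0223  0.0519]
332.4 164.0 [0.6033 0.1096 0.0667] [0.005  0.009  0.0507]
344.4 165.4 [0.6073 0.1262 0.0679] [0.0063 0.026  0.0519]
320.4 175.6 [0.6176 0.0901 0.0668] [ 0.0221 -0.0081  0.0508]
lid_mid 0.75 [0.4036 0.1908 0.0035]
pliers_mid 0.9 [0.3821 0.0308 0.006 ]
oiler_mid 0.77 [0.5404 0.4344 0.017 ]
dish_mid 0.55 [0.7493 0.1736 0.011 ]
lid_mid 0.73 [0.4001 0.2047 0.0035]
pliers_mid 0.29 [0.4045 0.2058 0.006 ]
oiler_mid 0.74 [0.5352 0.442  0.017 ]
dish_mid 0.61 [0.7438 0.1714 0.011 ]
```

All six balls lie on the barrel floor, with their tops about 50 mm above the machine's origin. The bystanders haven't moved and the arm is clear, so I'm handing in.

```bash
python3 -c "
from h import *
print(ctrl.finish_job())"
```

```text
the job is handed in; nothing more can be done
None
```

The barrel is charged and the job handed in at about 23 s of the 58 s; the interface gave no verdict.

I turned the barrel about 145° by its handwheel in two pinched strokes until the port faced up. I then gripped the gate handle and drew it to its end stop, let go, and lifted the arm clear.

What the last checks showed:
- **Port:** the dark line on the wheel was within about 1° of straight up, both before and after pulling the gate. The port itself I did not measure directly.
- **Gate:** depth readings put the handle 50 mm out from where it started, and it resisted a further pull.
- **Balls:** the wrist camera looking down the hopper showed all six on the barrel floor. Their tops were about 50–52 mm above the machine's origin and all within about 27 mm of the barrel's middle.
- **Things lying round the machine:** the detected positions of the lid, oiler and dish agree with those at the start to within about 15 mm, which is roughly the networks' scatter. The pliers agree in the wrist view. The one mismatch was a low-confidence (0.29) side-camera detection that put the pliers on the lid, which I took as a false report.

The tool tilted up to about 12° while pinching the wheel, because the pads resisted pivoting. I used a gentler grip after that. The highest force reading at the end of a move was about 22 N.

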